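# Load the slide rinsing tray, swing it home and lock it with the spring collar

## Task

Take the blue slide rack out of the caddy and set it down gently and upright in the swung-out white tray, in the pocket between the two blue cheeks. Then push the tray by its outer corner so that it swings gently round its pin, fully home against the rubber stop, and only then lock it: pull the brass collar up against its spring, turn it counter-clockwise (seen from above) to its end and let it spring fully down. Leave the other racks, the jar and the beaker standing where they are, and let go of everything.

Things in the scene. Friction and masses are not known exactly. Their poses are not given: they have to be found in the camera images.
- station: Fixed steel station; origin on the bench under the tray's pivot pin, z up. Base plate 10 mm thick, x -42 to +82, y +55 to -245 mm. With the tray home, the tray points along station -y. Collar axis at station (0, -215) mm. Rubber stop block at x 52 to 64, y -80 to -120 mm, 30 mm high. Place and yaw vary.
- pivot (a point): On the vertical axis of the tray's pivot pin, at the height of the tray floor, 22 mm above the bench. The pin's top is 54 mm above the bench.
- tray (a joint): Swing of the tray about the pivot, rad. 0 = home against the rubber stop (end of travel); grows clockwise seen from above, from station -y towards station -x (towards the robot), up to 1.15. Starts at 0.6 to 1.05. Light friction: about 1 N at the outer end moves it; it stays where left.
- pocket (a point): Centre of the pocket's floor, 100 mm out from the pivot, 22 mm above the bench; axes as the tray's, y radial. Takes the rack with its 62 mm length along y, either way round: 68 mm between blue cheeks at y +-34 (5 mm thick, 40 wide, tops level with a seated rack, so no finger fits at its ends), 40 mm between low rails at x +-20 (4 mm thick, top 28 mm above the bench). Open at +-x.
- push_corner (a point): On the outer face of the tray's near rim by its outer corner: 160 mm out from the pivot, 50 mm to the side (tray -x), 21 mm above the bench. Push here in the tray's +x direction to swing it home. The face is upright, 12 to 30 mm above the bench, and ends 175 mm out.
- collar_grip (a point): On the vertical axis of the round brass collar, halfway up its grip: 36 mm diameter, from 48 to 86 mm above the bench when down, red band near the top, 10 mm pin on top. Grip from above at any yaw. Below it a yellow dog, top 46 mm above the bench, reaches 34 mm from the axis, ending in the toe.
- toe (a point): Foot of the dog's 8 mm square toe, 30 mm from the collar's axis, 28 mm above the bench when down. A red mark on the collar's top points to it.
- collar_lift (a joint): How far the collar is pulled up, m: 0 = down, end of travel 0.016. The spring pulls it down with 6 N at the bottom, 12 N at the top. A tooth in the base stops it turning unless lifted 10 mm or more (12 to 14 is right); let go halfway it stays 10 mm up on the tooth.
- collar_turn (a joint): Turn of the collar, rad, counter-clockwise from above: 0 = released (start, toe clear of the tray), 1.2 = locking, end of travel, toe towards the pivot. Only within about 0.15 rad of either end does it drop fully down. With the tray over 0.04 rad off home the toe lands on a lug or keeps the tray out.
- rack_blue: Blue slide rack to load: 62 mm (x) by 34 mm (y), 60 mm high, about 160 g, origin at the centre of its underside, flat ends and sides, full of slides (no room for a finger inside). Starts upright in a caddy bay where only its ends are free to fingers (grip along x); in the pocket only its sides are free (grip along y). Stand it on the bench between and regrip.
- caddy: Fixed steel caddy, 82 (x) by 140 mm (y), floor 6 mm thick, origin at the centre of its underside. Three bays along x, 44 mm apart in y, between walls 4 mm thick, 52 mm long, top 66 mm above the bench, level with the racks; at the bays' ends only lips 10 mm high at x +-40 mm. Place, yaw and which rack is where vary.
- rack_white: White slide rack, same size as the blue one, in another bay of the caddy. Leave alone.
- rack_green: Green slide rack, same size as the blue one, in another bay of the caddy. Leave alone.
- jar: Open square glass jar, 66 x 66 mm at the foot, 78 mm high, origin at the centre of its underside, on the bench beyond the collar. Leave alone.
- beaker: Open round glass beaker, 66 mm wide, 85 mm high, origin at the centre of its underside, on the bench between caddy and station. Leave alone.
- tray_mid (a point): The white plastic tray's frame: this point is on the pivot axis at its underside, 12 mm above the bench; axes turn with the tray, which runs along its own -y. x -50 to +50, y +30 to -175 mm; floor 22 mm, rim 30 mm above the bench. Two lugs at the outer end: x 11 to 18 mm either side, y -175 to -192, top 36 mm above the bench, leave a slot 22 mm wide for the collar's toe.

How it is judged:
By the outcome, as a careful person would: the job done as asked, in the order asked, and still so for the second after the job is handed in, with the robot touching nothing.
It also fails if it takes over 70 s, if anything falls off the work surface, if the arm or the gripper's body presses on something with over 40 N, if the wrist force passes 120 N, or if a joint passes its speed limit or range.

## Robot

A 6-joint arm with a two-finger parallel gripper is mounted at the origin on the work surface. World frame = base frame: x ahead of the robot, y to its left, z up, the work surface at z = 0. Lengths are in m, angles in rad, forces in N, time in s.
With the tool pointing down it reaches from about 0.375 to 0.75 m from the base axis. Payload 9 kg.
Tool frame: the origin (TCP) lies at the very end of the fingers, on their centre line; the grasp point (between the pads) lies 19 mm behind it (robot.grip_depth is the distance from the TCP to the grasp point, in m); z points along the fingers, y is the direction in which the jaws open and shut (so a half turn about z gives the same grasp; the last joint's range is limited). The gripper opens to 85 mm and grips with 20 to 120 N. Pads are 22 mm wide; open, the fingers measure 114 mm over their backs; the gripper's body (76 mm by 85 mm) begins 54 mm behind the grasp point. The pads swing forward as they close: fully open they stand 13 mm farther back than shut.
Start: joints at [1.03, 0.104, 0.097, 1.564, 0, 1.353], TCP at [0.19, 0.569, 0.231] pointing down, gripper open.
Joint ranges: [-2.99, 2.99], [-0.84, 1.86], [-1.1, 1.16], [-1.84, 2.11], [-1.51, 1.56], [-3.14, 3.14]. Speed limits (rad/s): [2.22, 2.22, 2.57, 3.14, 3.14, 3.14].

## Interface

Orientations are given as a unit quaternion [x, y, z, w].
In Python, from cell import robot gives the robot as it stands. Calls block until the motion is done:
- robot.move_to(position, orientation): joint-space move of the TCP to a pose.
- robot.move_linear(position, attitude=None, speed=0.15, guard=None): straight line of the TCP; attitude=None keeps the orientation; speed is the mean speed in m/s. With guard (N) it stops when the force on the tool has changed by that much, and returns True; else False.
- robot.move_joints(angles): joint-space move.
- robot.release() and robot.grasp(newtons=None): open the fingers fully, or close them until they stop; newtons is the grip in N (None keeps the last).
- robot.sleep(seconds).
- robot.ik(position, orientation): joint angles nearest the present ones, or None.
- robot.get_obs(): the state.
- robot.camera(name): name is "scene" or "top" or "wrist"; returns the picture (420x560x3 uint8, blue, green, red); there is no depth.
- robot.get_calibration(name): a dict with "fx", "fy", "cx", "cy" (pixels), "dist_coeffs" ([k1, k2, p1, p2, k3] as OpenCV has them; the pictures are not rectified), "R" (3x3) and "t" (3): a world point X has camera coordinates R X + t. Camera axes: x right, y down, z forward; pixel columns grow to the right and rows downward; lengths in m; the calibration is good to about 2 mm. A picture is of the moment at which its call begins: read the wrist's pose just before it. get_calibration takes no time and is no camera call; for the wrist camera it gives the pose at the moment of the call.
A pose or a line that the arm cannot do raises robot.MotionError and nothing moves.
- robot.close_job(): hands the job in, once; it reports no verdict.
The state is a dict: "t": time; "qpos": joint angles; "qvel": joint speeds; "effort": joint torques, N m; "tool_pos": TCP position; "tool_rot": TCP orientation; "force": force on the tool from outside, world axes, zero at the start; "wrist_torque": the same for the moment, N m; "opening": finger opening in m.
Only numpy, scipy, OpenCV 4.12 (cv2) and the standard library are available. Lean on these libraries where they do the work, as an engineer would, in place of code of your own. Each camera call takes 0.05 s, during which the arm holds its last target.

## Working session

There is one attempt and no reset: what is moved stays moved. The work goes in short steps, each a Python script; the robot and the scene stay as the last script left them, time stands still between calls to the robot, and variables do not carry over. Pictures are saved under pics/ and viewed, and the job is handed in when it is done.

```bash
ls; mkdir -p pics; python3 - <<'E'
from cell import robot
import cv2
o=robot.get_obs();print(o)
for n in("scene","top"):
    im=robot.camera(n);cv2.imwrite(f"pics/{n}0.png",im);c=robot.get_calibration(n);print(n,c)
c=robot.get_calibration("wrist");print(c)
cv2.imwrite("pics/wrist0.png",robot.camera("wrist"))
E
```

```text
pics
{'t': 0.0, 'qpos': array([1.03032803e+00, 1.04682387e-01, 9.64702351e-02, 1.56390578e+00,
       2.14150257e-05, 1.35307337e+00]), 'qvel': array([ 4.93422592e-04, -2.27934940e-05, -8.68054079e-04, -2.82467255e-03,
       -1.41219036e-03,  7.68866900e-04]), 'effort': array([ 2.44034854e-03, -5.56924009e+01,  5.03656125e+01,  1.66982878e-02,
       -2.86232416e-04, -4.20207869e-09]), 'tool_pos': array([0.19012541, 0.5687299 , 0.23053276]), 'tool_rot': array([ 1.60673167e-01,  9.87007445e-01, -6.09923057e-04, -2.54497512e-04]), 'force': array([-0.81734311, -0.82359974, -0.88360332]), 'wrist_torque': array([-0.01519564, -0.03451411, -0.08036599]), 'opening': 0.08552568186351804}
scene {'fx': 424.31871512595114, 'fy': 424.31871512595114, 'cx': 280.6487014096927, 'cy': 211.4904229505436, 'dist_coeffs': array([-0.09381024,  0.        ,  0.        ,  0.        ,  0.        ]), 'R': array([[-0.77886601,  0.62695464, -0.01719336],
       [ 0.50179598,  0.60646746, -0.61676416],
       [-0.37625594, -0.4890042 , -0.78696021]]), 't': array([ 0.50138404, -0.19934447,  1.02905421])}
top {'fx': 448.4914203246997, 'fy': 448.4914203246997, 'cx': 281.67318479560646, 'cy': 207.46461543408662, 'dist_coeffs': array([0.03681183, 0.        , 0.        , 0.        , 0.        ]), 'R': array([[-0.00683768, -0.99932325,  0.03614265],
       [-0.99858444,  0.00491716, -0.05296168],
       [ 0.05274811, -0.03645362, -0.99794227]]), 't': array([-0.08349672,  0.56042105,  0.91037497])}
{'fx': 328.8254417592782, 'fy': 328.8254417592782, 'cx': 276.89281053843126, 'cy': 204.70722896785512, 'dist_coeffs': array([0.0158757, 0.       , 0.       , 0.       , 0.       ]), 'R': array([[ 0.31673396,  0.94851332, -0.00144414],
       [ 0.90066285, -0.30027722,  0.31407008],
       [ 0.29746601, -0.10077735, -0.9493987 ]]), 't': array([-0.59980954, -0.04082921,  0.38100445])}
```

View pics/scene0.png

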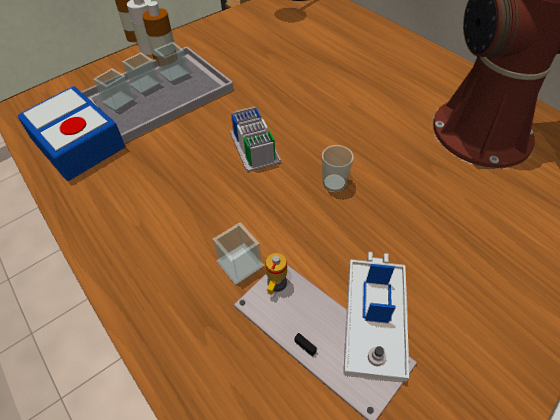

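View pics/top0.png

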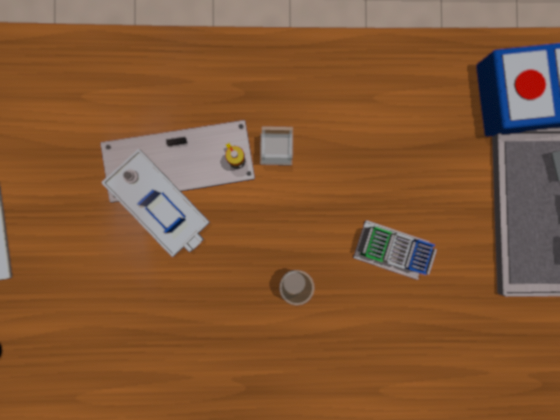

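View pics/wrist0.png

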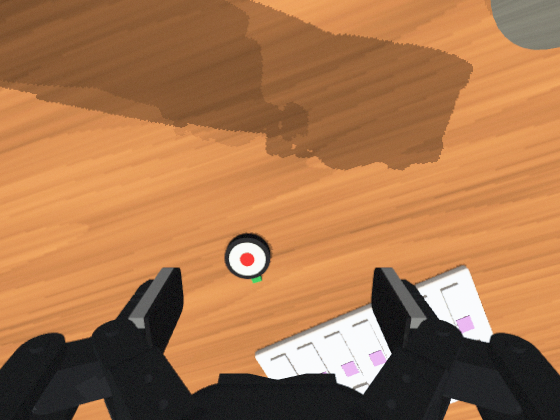

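```bash
cat > h.py <<'E'
import numpy as np, cv2
from cell import robot
from scipy.spatial.transform import Rotation as Ro
def ray(c,uv):
    K=np.array([[c['fx'],0,c['cx']],[0,c['fy'],c['cy']],[0,0,1]])
    p=cv2.undistortPoints(np.array(uv,float).reshape(-1,1,2),K,c['dist_coeffs']).reshape(-1,2)
    d=np.c_[p,np.ones(len(p))]@c['R']
    return -c['R'].T@c['t'],d
def on_z(c,uv,z):
    o,d=ray(c,uv); z=np.asarray(z,float)
    return o+d*((z-o[2])/d[:,2])[:,None]
def proj(c,X):
    K=np.array([[c['fx'],0,c['cx']],[0,c['fy'],c['cy']],[0,0,1]])
    return cv2.projectPoints(np.array(X,float).reshape(-1,3),cv2.Rodrigues(c['R'])[0],c['t'],K,c['dist_coeffs'])[0].reshape(-1,2)
def crop(src,x0,y0,x1,y1,s,dst):
    im=cv2.imread(src) if isinstance(src,str) else src
    cv2.imwrite(dst,cv2.resize(im[y0:y1,x0:x1],None,fx=s,fy=s,interpolation=cv2.INTER_CUBIC))
def down(yaw):
    # tool z down, tool y (jaw axis) along world direction yaw
    y=np.array([np.cos(yaw),np.sin(yaw),0]);z=np.array([0,0,-1.]);x=np.cross(y,z)
    return Ro.from_matrix(np.c_[x,y,z]).as_quat()
E
python3 - <<'E'
from h import *
crop('pics/top0.png',95,115,295,260,4,'pics/t_a.png')
crop('pics/top0.png',340,205,450,290,7,'pics/t_b.png')
crop('pics/scene0.png',205,80,365,200,5,'pics/s_b.png')
crop('pics/scene0.png',205,215,425,415,3.6,'pics/s_a.png') if 0 else crop('pics/scene0.png',205,215,425,415,3,'pics/s_a.png')
E
```

```text
(no output)
```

View pics/t_a.png

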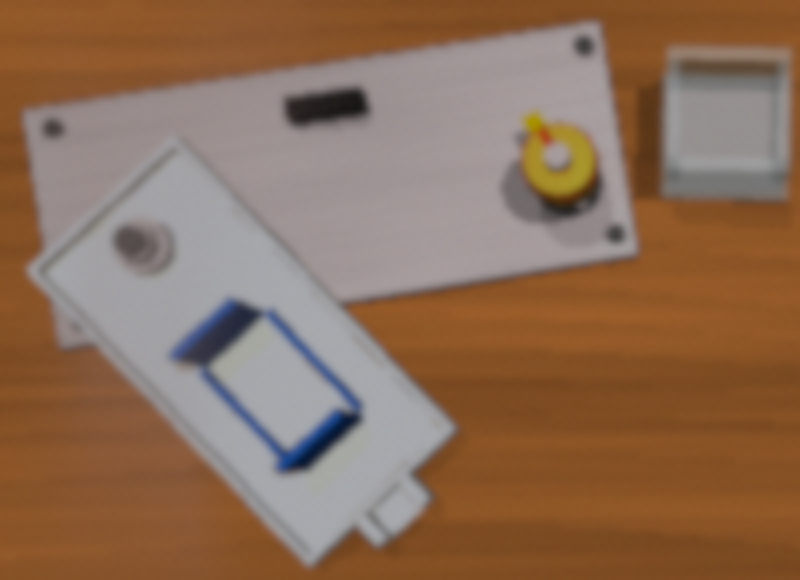

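View pics/t_b.png

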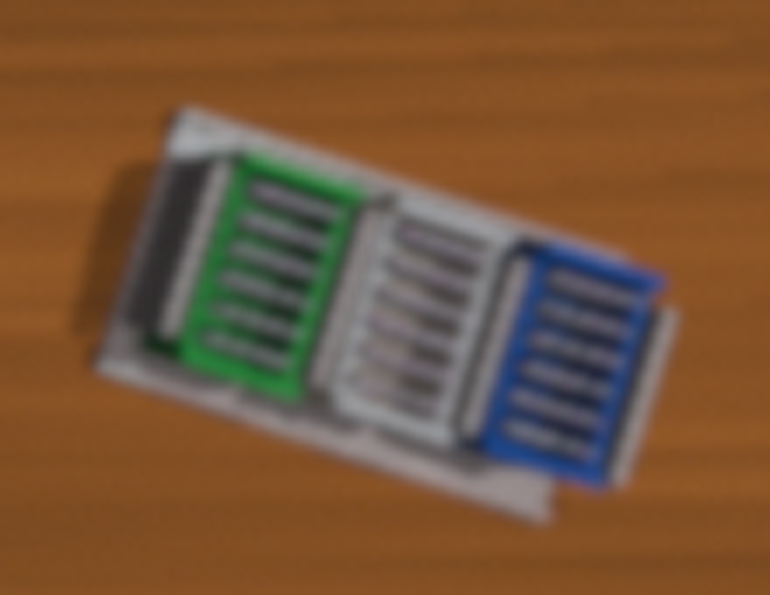

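View pics/s_b.png

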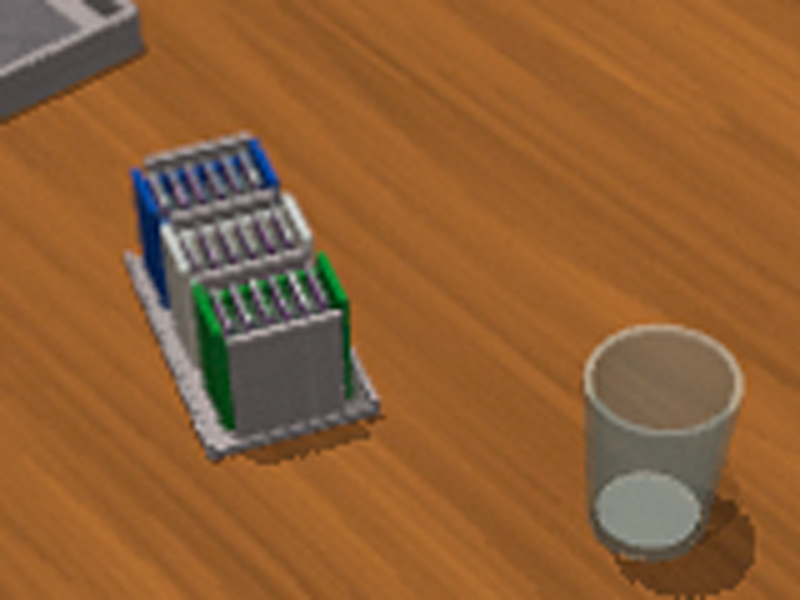

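View pics/s_a.png

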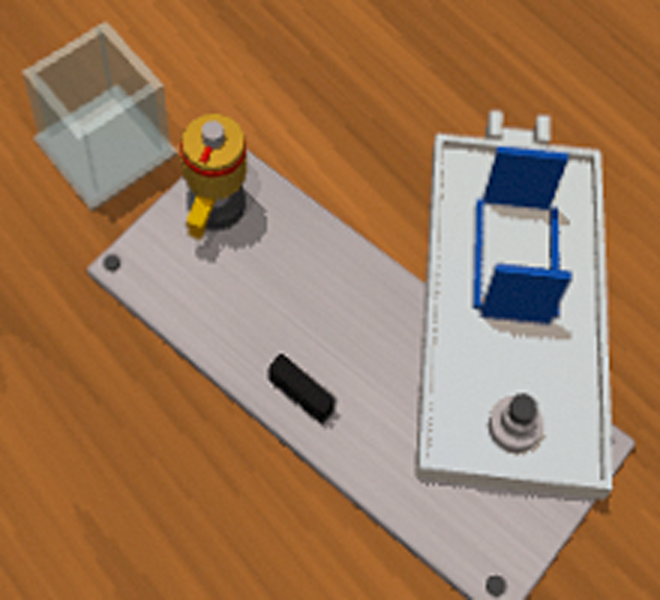

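```bash
cat > fit.py <<'E'
from h import *
from scipy.optimize import least_squares
ct,cs=robot.get_calibration('top'),robot.get_calibration('scene')
def T(l,s,x0,y0): return (np.array(l,float)+.5)/s-.5+[x0,y0]
def tf(p,P):
    P=np.array(P,float);c,s=np.cos(p[2]),np.sin(p[2])
    return np.c_[p[0]+c*P[:,0]-s*P[:,1],p[1]+s*P[:,0]+c*P[:,1],P[:,2]]
# station + tray. tray rotation clockwise => -a
def tray(p,a,P):
    P=np.array(P,float);c,s=np.cos(-a),np.sin(-a)
    return tf(p,np.c_[c*P[:,0]-s*P[:,1],s*P[:,0]+c*P[:,1],P[:,2]])
Pst=[(.082,.055,.01),(.082,-.245,.01),(-.042,-.245,.01),(0,-.215,.086)]
ut=T([(23,108),(600,22),(637,252),(560,162)],4,95,115)
Pss=[(.082,-.245,.01),(-.042,-.245,.01),(-.042,.055,.01),(0,-.215,.086)]
us=T([(88,270),(252,150),(633,443),(214,143)],3,205,215)
Ptt=[(.05,-.175,.03),(-.05,-.175,.03),(.05,.03,.03),(-.05,.03,.03)]
utt=T([(455,428),(310,565),(175,137),(33,268)],4,95,115)
Pts=[(.05,-.175,.03),(-.05,-.175,.03),(.05,.03,.03),(-.05,.03,.03)]
uts=T([(437,137),(600,152),(418,467),(610,487)],3,205,215)
def f(q):
    p,a=q[:3],q[3]
    return np.r_[proj(ct,tf(p,Pst))-ut,proj(cs,tf(p,Pss))-us,proj(ct,tray(p,a,Ptt))-utt,proj(cs,tray(p,a,Pts))-uts].ravel()
if __name__=='__main__':
    p0=on_z(ct,T([(140,245)],4,95,115),[.05])[0]
    r=least_squares(f,[p0[0],p0[1],0,.8],loss='soft_l1')
    print(p0,r.x);print(r.fun.reshape(-1,2).round(1))
    rx,ry,z=.031,.017,.066
    R=lambda y0:[(rx,y0-ry,z),(rx,y0+ry,z),(-rx,y0+ry,z),(-rx,y0-ry,z)]
    # order in top img: TL,TR,BR,BL ; image up=+x,right=-y
    R=lambda y0:[(rx,y0+ry,z),(rx,y0-ry,z),(-rx,y0-ry,z),(-rx,y0+ry,z)]
    P=R(.044)+R(0)+R(-.044)
    u=T([(240,152),(362,190),(302,400),(180,362),(385,200),(512,240),(455,447),(335,412),(532,245),(665,282),(612,490),(480,450)],7,340,205)
    g=lambda p:(proj(ct,tf(p,P))-u).ravel()
    p0=on_z(ct,u[4:8].mean(0),[.066])[0]
    r2=least_squares(g,[p0[0],p0[1],-.3]);print('caddy',r2.x);print(r2.fun.reshape(-1,2).round(1))
    b=tf(r2.x,[(0,-.044,0)])[0];print('blue',b)
    im=cv2.imread('pics/scene0.png')
    box=[(sx*.041,sy*.07,.01) for sx in(1,-1) for sy in(1,-1)]
    q=proj(cs,tf(r2.x,P+box))
    for v in q: cv2.circle(im,tuple((v).round().astype(int)),1,(0,0,255),-1)
    for v in proj(cs,np.r_[tf(r.x[:3],Pss),tray(r.x[:3],r.x[3],Pts)]): cv2.circle(im,tuple((v).round().astype(int)),1,(0,0,255),-1)
    crop(im,205,80,365,200,5,'pics/chk.png')
    j=on_z(ct,[(277,163)],[0.0]);bk=on_z(ct,[(296,281)],[0.085]);print('jar~',j,'beaker',bk)
E
python3 fit.py
```

```text
[0.62180033 0.21310147 0.05      ] [0.62471035 0.21918592 0.15618143 0.9724861 ]
[[-0.9  0.1]
 [-0.3 -0.1]
 [-0.1  0.7]
 [-0.9 -0.6]
 [-1.1 -1.8]
 [-8.6 -6.4]
 [ 0.9 -0.3]
 [-0.4 -1.9]
 [-0.5 -0.1]
 [-1.   0.2]
 [-0.5 -0.9]
 [-2.4  0.2]
 [-0.7 -1.4]
 [-0.2 -0.7]
 [-0.3 -0. ]
 [ 0.2  0.7]]
caddy [ 0.47155238 -0.3159112  -0.2928537 ]
[[ 0.4  0.3]
 [-0.5 -0.2]
 [-0.4  0.3]
 [ 0.4  0.8]
 [ 1.1 -0.2]
 [-0.4 -1. ]
 [-0.6 -0.1]
 [-0.2 -0. ]
 [ 1.6 -0.3]
 [-0.7 -0.6]
 [-1.4  0.2]
 [ 0.7  1. ]]
blue [ 0.45885021 -0.35803785  0.        ]
jar~ [[ 0.6548937  -0.07815563  0.        ]] beaker [[ 0.41648724 -0.11052157  0.085     ]]
```

View pics/chk.png

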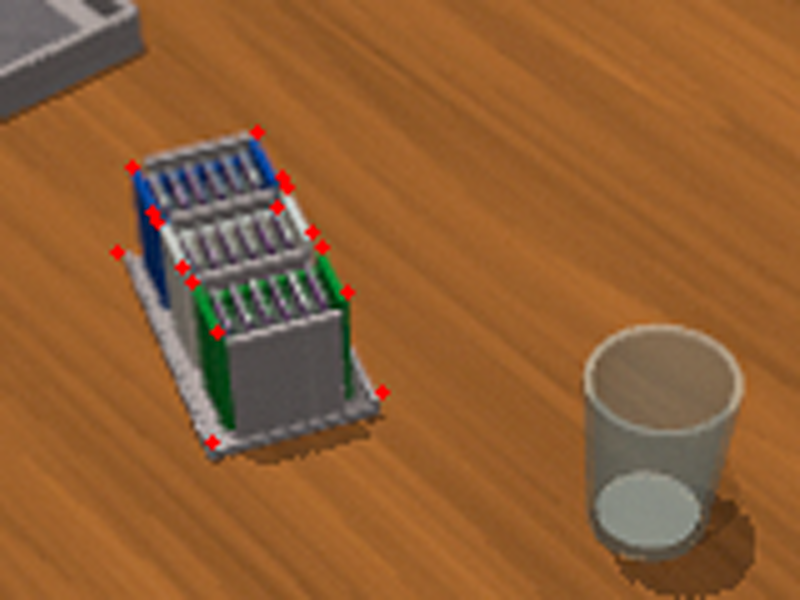

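```bash
python3 - <<'E'
from h import *
import fit
def test(n,p,yaw):
    for k in(-1,0,1):
        q=robot.ik(p,down(yaw+k*np.pi)); print(n,k,None if q is None else np.round(q,2))
B=[.459,-.358,.20]
test('blue',B,-.293)
test('bench side',[.57,-.17,.05],-.816)
test('pocket',[.552,.151,.05],-.816)
test('push0',[.47,.157,.02],-.816+np.pi/2)
test('push1',[.589,.057,.02],.156+np.pi/2)
test('col0',[.658,.007,.05],-.6);test('col1',[.658,.007,.06],.6)
c=min(( -.293,-.293+np.pi),key=lambda y:abs((robot.ik(B,down(y)) if robot.ik(B,down(y)) is not None else [9]*6)[5]))
robot.move_to(B,down(c));print(c,robot.get_obs()['t'],robot.get_obs()['qpos'].round(2))
np.save('wc.npy',np.array([robot.get_calibration('wrist')],dtype=object),allow_pickle=True)
cv2.imwrite('pics/w1.png',robot.camera('wrist'))
E
```

```text
blue -1 [-0.89  0.05 -0.02  1.5   0.   -2.16]
blue 0 [-0.89  0.05 -0.02  1.5   0.    0.98]
blue 1 [-0.89  0.05 -0.02  1.5   0.   -2.16]
bench side -1 [-0.51  0.14 -0.2   1.24  0.   -1.26]
bench side 0 [-0.51  0.14 -0.2   1.24  0.    1.88]
bench side 1 [-0.51  0.14 -0.2   1.24  0.   -1.26]
pocket -1 [ 0.04  0.07 -0.27  1.23  0.   -0.72]
pocket 0 [ 0.04  0.07 -0.27  1.23  0.    2.43]
pocket 1 [ 0.04  0.07 -0.27  1.23  0.   -0.72]
push0 -1 [ 0.06 -0.14 -0.53  1.18  0.   -2.27]
push0 0 [ 0.06 -0.14 -0.53  1.18  0.    0.87]
push0 1 [ 0.06 -0.14 -0.53  1.18  0.   -2.27]
push1 -1 [-0.12  0.15 -0.24  1.18  0.    2.86]
push1 0 [-0.12  0.15 -0.24  1.18  0.   -0.28]
push1 1 [-0.12  0.15 -0.24  1.18  0.    2.86]
col0 -1 [-0.19  0.32  0.01  1.26  0.   -1.16]
col0 0 [-0.19  0.32  0.01  1.26  0.    1.98]
col0 1 [-0.19  0.32  0.01  1.26  0.   -1.16]
col1 -1 [-0.19  0.32  0.02  1.28  0.   -2.36]
col1 0 [-0.19  0.32  0.02  1.28  0.    0.78]
col1 1 [-0.19  0.32  0.02  1.28  0.   -2.36]
-0.293 3.5167 [-0.89  0.05 -0.02  1.5   0.    0.98]
```

View pics/w1.png

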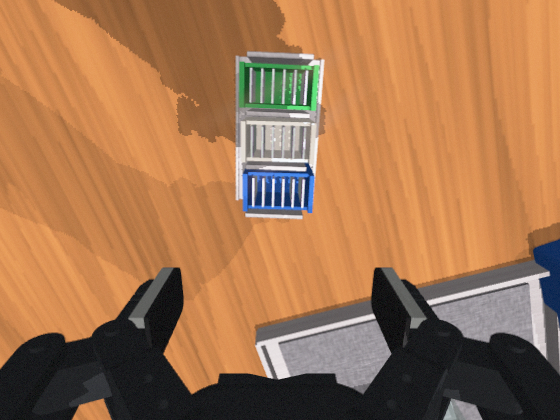

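```bash
python3 - <<'E'
from h import *
import fit
c=np.load('wc.npy',allow_pickle=True)[0]
im=cv2.imread('pics/w1.png')
rx,ry,z=.031,.017,.066
p=[0.47155238,-0.3159112,-0.2928537]
R=lambda y0:[(rx,y0+ry,z),(rx,y0-ry,z),(-rx,y0-ry,z),(-rx,y0+ry,z)]
for v in proj(c,fit.tf(p,R(.044)+R(0)+R(-.044))): print(v.round(1),end=' ')
s=5
a=cv2.resize(im[40:230,215:345],None,fx=3.1,fy=3.1,interpolation=cv2.INTER_CUBIC)
for v in proj(c,fit.tf(p,R(.044)+R(0)+R(-.044))): cv2.circle(a,tuple(((v-[215,40]+.5)*3.1).round().astype(int)),2,(0,0,255),-1)
cv2.imwrite('pics/w1c.png',a)
E
```

```text
[317.   64.1] [315.3 109.8] [238.7 109.7] [237.1  64. ] [314.8 122.6] [313.3 163.6] [240.5 163.5] [239.1 122.4] [312.9 175.1] [311.5 212.3] [242.2 212.2] [240.9 175. ]
```

View pics/w1c.png

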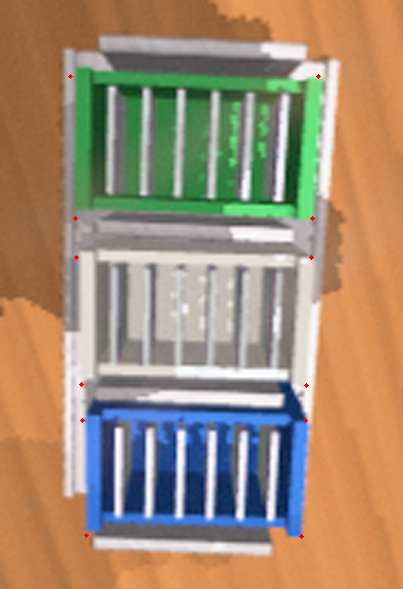

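```bash
cat >> h.py <<'E'
def st(tag=''):
    o=robot.get_obs();print(tag,'t%.1f'%o['t'],'pos',o['tool_pos'].round(4),'F',o['force'].round(1),'op',round(o['opening'],4),'j6',o['qpos'][5].round(2))
E
python3 - <<'E'
from h import *
p=np.array([.459,-.358,0])
g=robot.move_linear(p+[0,0,.028],speed=.12,guard=8);st('down %s'%g)
if not g:
    robot.grasp(40);st('grasp')
    robot.move_linear(p+[0,0,.15],speed=.12);st('lift')
    cv2.imwrite('pics/s2.png',robot.camera('scene'));cv2.imwrite('pics/t2.png',robot.camera('top'))
E
```

```text
down False t5.2 pos [ 0.4594 -0.3585  0.0289] F [-1.1 -0.6 -0.3] op 0.0852 j6 0.98
grasp t5.5 pos [ 0.4594 -0.3585  0.0289] F [-0.  -0.3  7. ] op 0.0616 j6 0.98
lift t6.7 pos [ 0.4586 -0.3576  0.1489] F [-0.7 -0.6 -2.4] op 0.0619 j6 0.98
```

View pics/s2.png

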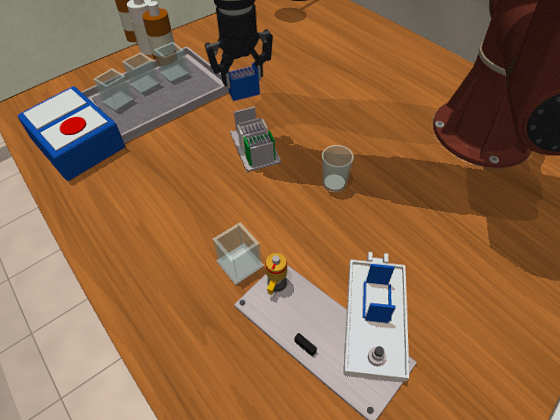

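View pics/t2.png

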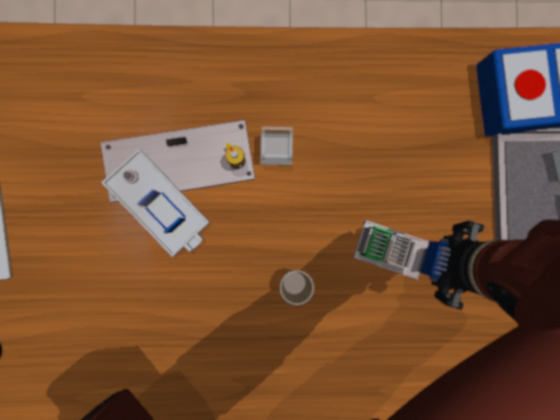

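```bash
python3 - <<'E'
from h import *
p=np.array([.57,-.17,0])
q1=down(-.816+np.pi/2)
print(robot.ik(p+[0,0,.15],q1)[5])
robot.move_to(p+[0,0,.15],q1);st()
robot.move_linear(p+[0,0,.030],speed=.12);st()
g=robot.move_linear(p+[0,0,.0185],speed=.02,guard=3);st('touch %s'%g)
robot.release();st('rel')
robot.sleep(.2)
robot.move_linear(p+[0,0,.15],speed=.15)
q2=down(-.816)
j=robot.ik(p+[0,0,.15],q2)
if j[5]>0: j=np.array(j);j[5]-=np.pi
robot.move_joints(j);st('turned')
np.save('wc.npy',np.array([robot.get_calibration('wrist')],dtype=object),allow_pickle=True)
cv2.imwrite('pics/w3.png',robot.camera('wrist'))
E
```

```text
0.30650727097983177
 t7.6 pos [ 0.5697 -0.1707  0.1498] F [ 0.7 -1.3 -2. ] op 0.0614 j6 0.31
 t8.8 pos [ 0.5706 -0.1704  0.031 ] F [ 0.7  0.1 -0.4] op 0.0617 j6 0.31
touch True t9.2 pos [ 0.5704 -0.1702  0.0229] F [0.  0.2 4.1] op 0.062 j6 0.31
rel t9.6 pos [ 0.5695 -0.1697  0.0218] F [-0.   0.8 -0.1] op 0.0855 j6 0.31
turned t12.2 pos [ 0.5698 -0.1699  0.1496] F [ 0.2 -0.1  0.4] op 0.085 j6 -1.26
```

View pics/w3.png

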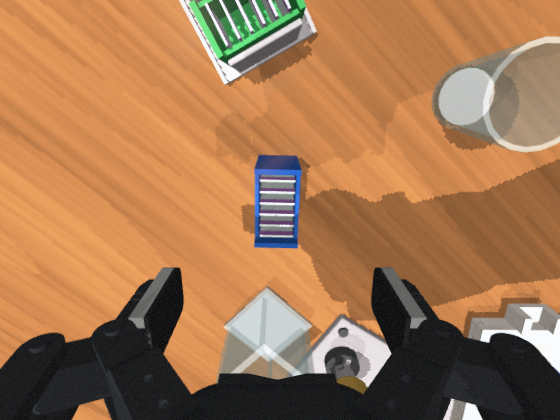

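```bash
python3 - <<'E'
from h import *
p=np.array([.57,-.17,0])
g=robot.move_linear(p+[0,0,.028],speed=.12,guard=8);st('down %s'%g)
if not g:
    robot.grasp(40);st('grasp')
    robot.move_linear(p+[0,0,.2],speed=.12);st('lift')
    piv=np.array([.6247,.2192]);d=np.array([np.cos(-.816-np.pi/2),np.sin(-.816-np.pi/2)])
    v=piv+.03*d
    j=robot.ik([*v,.2],down(-.816));print(j)
    robot.move_to([*v,.2],down(-.816+np.pi));st()
    np.save('wc.npy',np.array([robot.get_calibration('wrist')],dtype=object),allow_pickle=True)
    cv2.imwrite('pics/w4.png',robot.camera('wrist'))
E
```

```text
down False t13.4 pos [ 0.5706 -0.1703  0.029 ] F [ 0.1  0.3 -0.3] op 0.085 j6 -1.26
grasp t13.9 pos [ 0.5703 -0.1701  0.0284] F [-0.3  0.2  3.2] op 0.0335 j6 -1.26
lift t15.5 pos [ 0.5696 -0.1698  0.1991] F [-0.5  0.4 -0.8] op 0.0338 j6 -1.26
[0.11268132 0.20679438 0.15290475 1.5169067  0.         2.49947765]
 t16.9 pos [0.6031 0.1975 0.1999] F [ 1.  -0.  -0.8] op 0.0333 j6 -0.64
```

View pics/w4.png

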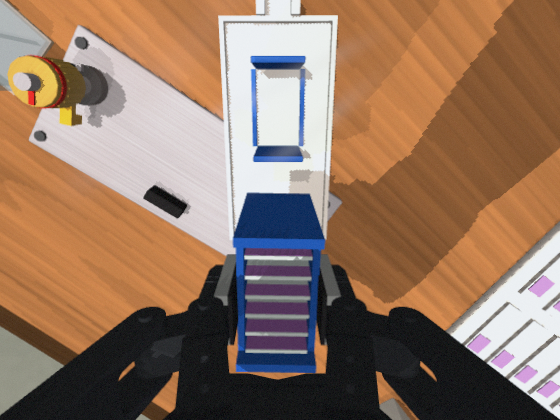

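```bash
python3 - <<'E'
from h import *
crop('pics/w4.png',205,0,355,175,3.4,'pics/w4c.png')
crop('pics/w4.png',0,20,230,220,3,'pics/w4d.png')
E
```

```text
(no output)
```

View pics/w4c.png

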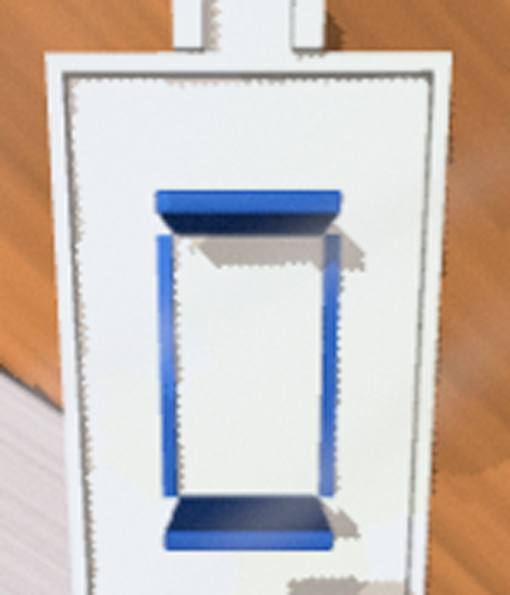

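View pics/w4d.png

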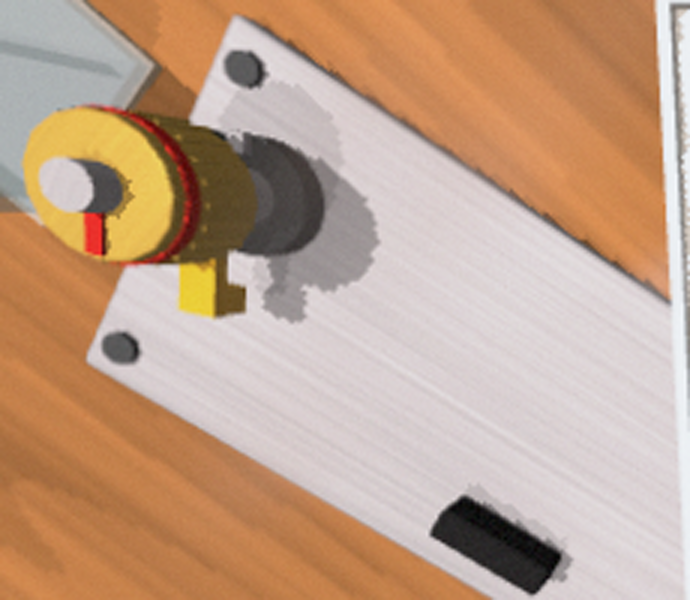

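```bash
cat > fit2.py <<'E'
from fit import *
c=np.load('wc.npy',allow_pickle=True)[0]
Pw=[(.05,-.175,.03),(-.05,-.175,.03),(.02,-.139,.082),(-.02,-.139,.082),(.02,-.134,.082),(-.02,-.134,.082),(.02,-.061,.082),(-.02,-.061,.082),(.02,-.066,.082),(-.02,-.066,.082)]
uw=T([(45,53),(453,53),(155,190),(342,190),(158,212),(340,212),(163,549),(333,549),(165,530),(332,530)],3.4,205,0)
r=least_squares(lambda q:(proj(c,tf(q,Pw))-uw).ravel(),[.6247,.2192,-.816])
print('wrist tray',r.x);print(r.fun.reshape(-1,2).round(1))
Pk=[(.082,-.245,.01),(-.042,-.245,.01),(0,-.215,.086)]
uk=T([(88,360),(238,15),(101,184)],3,0,20)
Pss,us_=[Pss[i] for i in(0,2,3)],us[[0,2,3]]
def F(q,w=(1,1,1)):
    p,a=q[:3],q[3]
    return np.r_[w[0]*(proj(ct,tf(p,Pst))-ut),w[1]*(proj(cs,tf(p,Pss))-us_),w[0]*(proj(ct,tray(p,a,Ptt))-utt),w[1]*(proj(cs,tray(p,a,Pts))-uts),w[2]*(proj(c,tf(p,Pk))-uk),w[2]*(proj(c,tray(p,a,Pw))-uw)].ravel()
for w in((1,1,1),(1,0,0),(0,1,0),(0,0,1)):
    r=least_squares(lambda q:F(q,w),[.6247,.2192,.156,.97],loss='soft_l1');q=r.x
    print(w,q.round(4),'trayyaw',(q[2]-q[3]).round(4),'pocket',tray(q[:3],q[3],[(0,-.1,.022)])[0].round(4),'collar',tf(q[:3],[(0,-.215,0)])[0].round(4))
    if w==(1,1,1):print(F(q).reshape(-1,2).round(1).tolist()); np.save('q.npy',q)
E
python3 fit2.py
```

```text
wrist tray [ 0.62459843  0.21916969 -0.81753814]
[[ 0.2 -0.3]
 [-0.4 -0.2]
 [ 0.  -0.6]
 [ 0.2 -0.6]
 [-0.7  0.4]
 [ 0.6  0.5]
 [ 0.1  0.6]
 [ 0.   0.6]
 [-0.6 -0.1]
 [ 0.5 -0. ]]
(1, 1, 1) [0.6244 0.2195 0.1594 0.9738] trayyaw -0.8145 pocket [0.5516 0.1509 0.022 ] collar [0.6585 0.0073 0.    ]
[[-1.2, 0.4], [-0.6, -0.3], [-0.2, 0.5], [-1.1, -0.8], [-1.0, -1.4], [1.2, -0.4], [-0.4, -1.6], [-0.6, -0.0], [-1.0, 0.3], [-0.8, -0.7], [-2.6, 0.4], [-0.6, -1.3], [-0.1, -0.7], [0.0, 0.0], [0.5, 0.7], [-1.9, -0.4], [-1.6, -1.6], [-0.5, 0.2], [0.1, -0.0], [-0.6, -0.3], [0.0, -0.4], [0.2, -0.6], [-0.7, 0.6], [0.6, 0.5], [0.4, 0.7], [0.3, 0.6], [-0.3, 0.1], [0.8, -0.0]]
(1, 0, 0) [0.6245 0.2177 0.1571 0.9725] trayyaw -0.8153 pocket [0.5517 0.1491 0.022 ] collar [0.6582 0.0053 0.    ]
(0, 1, 0) [0.6249 0.2202 0.1634 0.9808] trayyaw -0.8173 pocket [0.552  0.1518 0.022 ] collar [0.6599 0.0081 0.    ]
(0, 0, 1) [0.6241 0.2198 0.1602 0.9719] trayyaw -0.8117 pocket [0.5515 0.151  0.022 ] collar [0.6584 0.0076 0.    ]
```

```bash
python3 - <<'E'
from h import *
p=np.array([.5516,.1509,0]);q=down(-.8155+np.pi)
robot.move_linear(p+[0,0,.125],q,speed=.12);st('above')
g=robot.move_linear(p+[0,0,.060],speed=.05,guard=4);st('in %s'%g)
cv2.imwrite('pics/s5.png',robot.camera('scene'));cv2.imwrite('pics/w5.png',robot.camera('wrist'))
if not g:
    g=robot.move_linear(p+[0,0,.046],speed=.02,guard=3);st('seat %s'%g)
E
```

```text
above t18.0 pos [0.5522 0.1509 0.1257] F [-0.1  0.8 -1.3] op 0.0337 j6 -0.72
in False t19.4 pos [0.5519 0.1509 0.0604] F [ 0.2 -0.4 -1.2] op 0.0334 j6 -0.72
seat True t20.0 pos [0.5517 0.1508 0.0504] F [-0.2 -0.9  5.4] op 0.0332 j6 -0.72
```

View pics/w5.png

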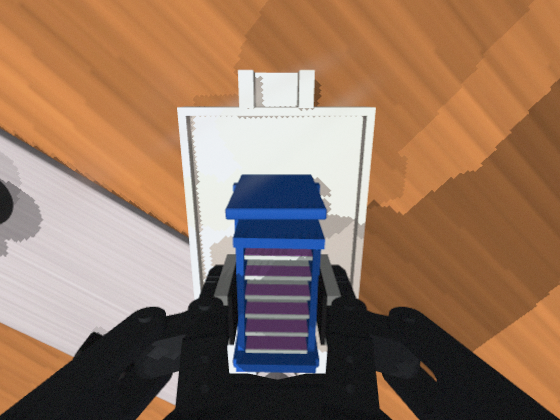

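```bash
python3 - <<'E'
from h import *
robot.release();robot.sleep(.2);st('rel')
p=np.array([.5516,.1509,0])
robot.move_linear(p+[0,0,.16],speed=.15)
piv=np.array([.6244,.2195]);a=-.8155-np.pi/2
v=piv+.03*np.array([np.cos(a),np.sin(a)])
robot.move_linear([*v,.2],speed=.15);st()
cv2.imwrite('pics/w6.png',robot.camera('wrist'));cv2.imwrite('pics/s6.png',robot.camera('scene'))
E
```

```text
rel t20.8 pos [0.5509 0.1509 0.0496] F [ 0.6 -0.8  0.6] op 0.0852 j6 -0.72
 t22.4 pos [0.6018 0.1987 0.1988] F [ 0.   0.3 -0.2] op 0.0855 j6 -0.64
```

View pics/w6.png

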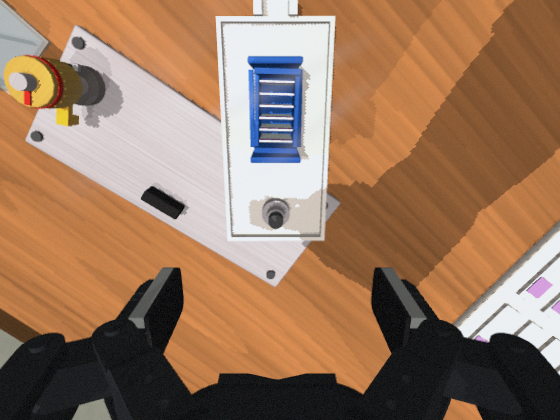

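View pics/s6.png

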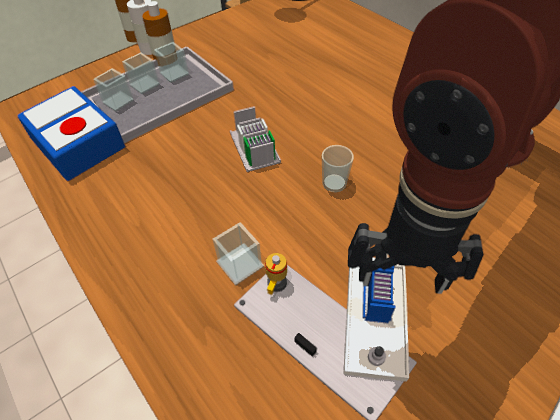

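```bash
cat > push.py <<'E'
from h import *
from fit import tray
q=np.array([.6244,.2195,.1594,.9745])
def pose(a,x,z=.018,r=.155):
    P=tray(q[:3],a,[(x,-r,z)])[0]
    return P,down(q[2]-a+np.pi/2)
E
python3 - <<'E'
from push import *
P,o=pose(q[3],-.095,.16)
j=robot.ik(P,o);print(j)
robot.move_to(P,o);robot.grasp(20);st()
P,o=pose(q[3],-.095);robot.move_linear(P,o,speed=.12,guard=6);st('low')
P,o=pose(q[3],-.068);robot.move_linear(P,o,speed=.06,guard=5);st('near')
cv2.imwrite('pics/s7.png',robot.camera('scene'));cv2.imwrite('pics/w7.png',robot.camera('wrist'))
E
```

```text
[ 0.11566756 -0.2625936  -0.38099239  1.45239754  0.          0.93076756]
 t24.6 pos [0.4464 0.1823 0.16  ] F [0.4 0.7 0. ] op 0.0004 j6 0.93
low t26.0 pos [0.447  0.1824 0.0188] F [ 0.6 -0.2  0. ] op 0.0004 j6 0.93
near t26.6 pos [0.4649 0.1625 0.0179] F [-0.1 -0.6 -0.3] op -0.0001 j6 0.89
```

View pics/w7.png

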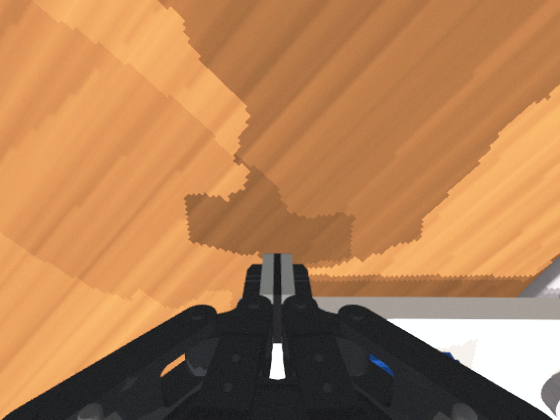

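View pics/s7.png

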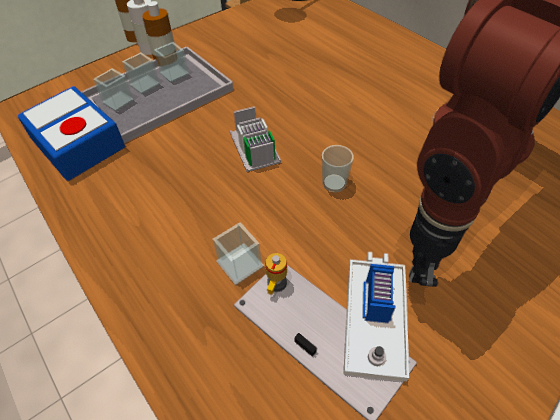

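```bash
python3 - <<'E'
from push import *
P,o=pose(q[3],-.062);robot.move_linear(P,o,speed=.03,guard=8);st('contact')
for a in np.linspace(q[3],.10,9)[1:]:
    P,o=pose(a,-.062)
    g=robot.move_linear(P,o,speed=.05,guard=10);st('%.2f %s'%(a,g))
    if g:break
cv2.imwrite('pics/s8.png',robot.camera('scene'));cv2.imwrite('pics/t8.png',robot.camera('top'))
E
```

```text
contact t27.0 pos [0.4692 0.1582 0.018 ] F [ 0.5 -0.2  0.6] op -0.0003 j6 0.88
0.87 False t27.5 pos [0.4766 0.1418 0.018 ] F [0.2 0.3 0.5] op 0.0003 j6 0.73
0.76 False t28.0 pos [0.4859 0.1263 0.018 ] F [-0.4 -1.   0.8] op 0.0001 j6 0.59
0.65 False t28.6 pos [0.4969 0.1118 0.018 ] F [-0.3  0.4  0.1] op -0.0001 j6 0.45
0.54 False t29.1 pos [0.5094 0.0985 0.018 ] F [ 0.5 -0.7 -0.2] op 0.0 j6 0.32
0.43 False t29.6 pos [0.5233 0.0867 0.018 ] F [-0.7 -1.   0.7] op 0.0 j6 0.19
0.32 False t30.1 pos [0.5384 0.0765 0.018 ] F [-0.4  0.1  0.1] op -0.0003 j6 0.06
0.21 False t30.6 pos [0.5545 0.068  0.0179] F [ 0.2  0.9 -0. ] op -0.0002 j6 -0.06
0.10 False t31.1 pos [0.5714 0.0612 0.0179] F [-0.3 -0.2 -0.1] op 0.0003 j6 -0.18
```

View pics/s8.png

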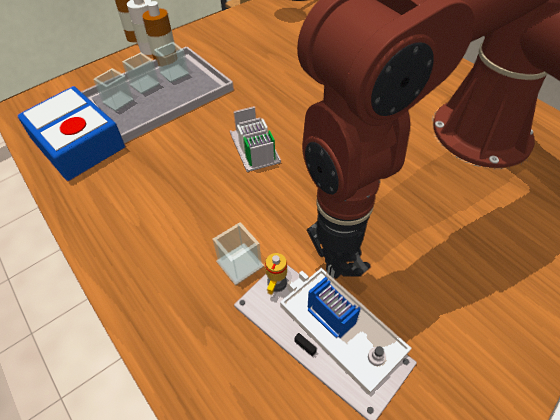

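```bash
python3 - <<'E'
from push import *
for a,v in((.05,.03),(.02,.02)):
    P,o=pose(a,-.062)
    g=robot.move_linear(P,o,speed=v,guard=10);st('%.2f %s'%(a,g))
P,o=pose(0,-.050);g=robot.move_linear(P,o,speed=.02,guard=6);st('home %s'%g)
from fit import tf
o=robot.get_obs();d=o['tool_pos'][:2]-q[:2];c,s=np.cos(q[2]),np.sin(q[2]);print('station xy',c*d[0]+s*d[1],-s*d[0]+c*d[1])
robot.sleep(.3);st()
P,_=pose(0,-.068);robot.move_linear(P,speed=.03)
P,_=pose(0,-.11);robot.move_linear(P,speed=.1)
P,_=pose(0,-.11,.2);robot.move_linear(P,speed=.2)
robot.release();st('up')
cv2.imwrite('pics/s9.png',robot.camera('scene'));cv2.imwrite('pics/t9.png',robot.camera('top'))
crop('pics/s9.png',205,215,425,415,3,'pics/s9c.png')
crop('pics/t9.png',95,115,295,260,4,'pics/t9c.png')
E
```

```text
0.05 False t31.7 pos [0.5797 0.0587 0.018 ] F [-0.9  0.5 -1. ] op -0.0002 j6 -0.23
0.02 False t32.1 pos [0.5847 0.0574 0.018 ] F [ 0.5 -0.6 -0.9] op 0.0 j6 -0.26
home True t32.5 pos [0.589  0.0577 0.0172] F [ 1.2  0.1 -0. ] op -0.0001 j6 -0.27
station xy -0.060654718660415705 -0.15412741366426294
 t32.8 pos [0.5886 0.0577 0.017 ] F [-0.  -0.1  0.5] op 0.0002 j6 -0.27
up t35.6 pos [0.5404 0.049  0.2   ] F [ 0.9 -0.2  0.5] op 0.0856 j6 -0.3
```

View pics/s9c.png

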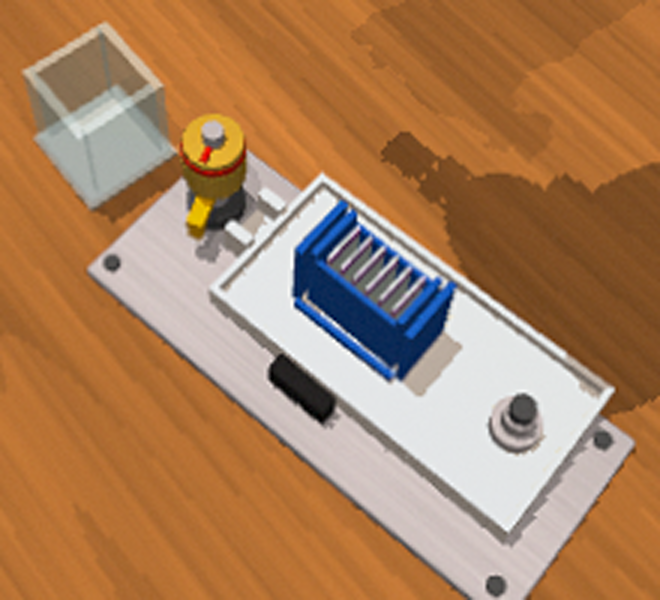

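View pics/t9c.png

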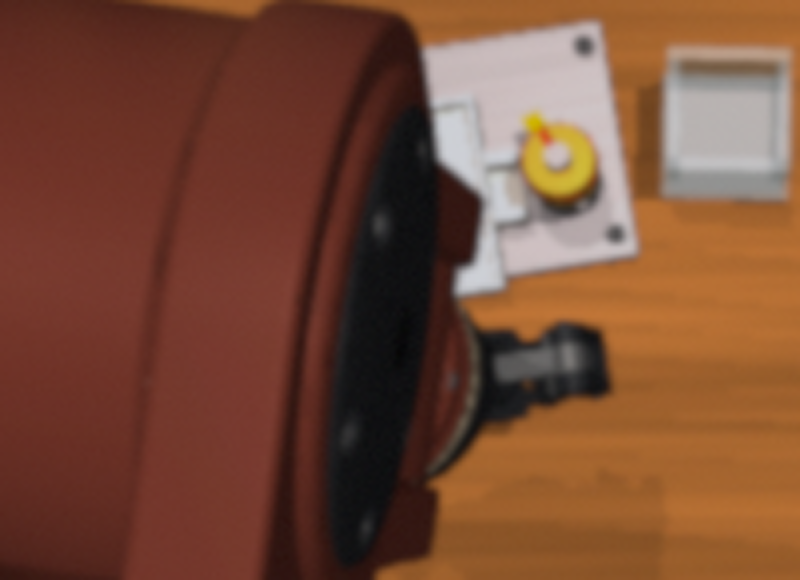

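```bash
python3 - <<'E'
from push import *
from fit import *
P=[(.05,-.175,.03),(-.05,-.175,.03),(.05,.03,.03),(-.05,.03,.03)]
u=T([(213,292),(322,176),(512,535),(612,392)],3,205,215)
f=lambda x:(proj(cs,tray(np.r_[q[:2]+x[1:3],q[2]],x[0],P))-u).ravel()
r=least_squares(f,[0,0,0]);print(r.x,r.fun.round(1))
print('vs scene-only yaw: tray world yaw',q[2]-r.x[0])
print(on_z(ct,T([(668,48),(790,48),(790,200),(665,200)],4,95,115),[.078]).round(4),on_z(ct,T([(665,150),(665,200)],4,95,115),[.0]).round(4))
print(on_z(cs,T([(105,24),(24,72),(78,136),(165,85)],3,205,215),[.078]).round(4))
print(on_z(cs,T([(35,138),(95,208),(172,155)],3,205,215),[0]).round(4))
c=robot.get_obs()
E
```

```text
[-6.49530800e-03  2.37717295e-05  2.19578909e-03] [-1.2 -0.2 -0.1 -0.4 -0.3  0.5  1.6 -0.2]
vs scene-only yaw: tray world yaw 0.1658953079965
[[ 0.714  -0.0467  0.078 ]
 [ 0.7141 -0.106   0.078 ]
 [ 0.6398 -0.1054  0.078 ]
 [ 0.6398 -0.0449  0.078 ]] [[ 0.678  -0.0442  0.    ]
 [ 0.6515 -0.0441  0.    ]]
[[ 0.6561 -0.1013  0.078 ]
 [ 0.7137 -0.1031  0.078 ]
 [ 0.7141 -0.0464  0.078 ]
 [ 0.6547 -0.0428  0.078 ]]
[[ 0.7157 -0.1077  0.    ]
 [ 0.7149 -0.0421  0.    ]
 [ 0.6553 -0.042   0.    ]]
```

```bash
cp push.py p2.py; python3 - <<'E'
from h import *
p=np.array([.6585,.0073,0]);o=down(-.4)
j=robot.ik(p+[0,0,.16],o);print(np.round(j,2))
robot.move_to(p+[0,0,.2],o)
robot.move_linear(p+[0,0,.11],speed=.12);st()
np.save('wc.npy',np.array([robot.get_calibration('wrist')],dtype=object),allow_pickle=True)
cv2.imwrite('pics/w10.png',robot.camera('wrist'))
cv2.imwrite('pics/t10.png',robot.camera('top'))
g=robot.move_linear(p+[0,0,.052],speed=.06,guard=4);st('down %s'%g)
if not g:
    robot.grasp(60);st('grip')
    print(robot.get_obs()['wrist_torque'])
E
```

```text
[-0.19  0.28  0.17  1.46  0.    1.78]
 t38.4 pos [0.659  0.0072 0.111 ] F [ 0.1  0.2 -0.2] op 0.0853 j6 1.78
down False t39.6 pos [0.6589 0.0072 0.0526] F [0.7 0.9 0.1] op 0.0859 j6 1.78
grip t40.1 pos [0.6593 0.007  0.0526] F [ 3.  -1.8  2.5] op 0.0345 j6 1.78
[-0.26038744 -0.5977256   0.03635849]
```

View pics/w10.png

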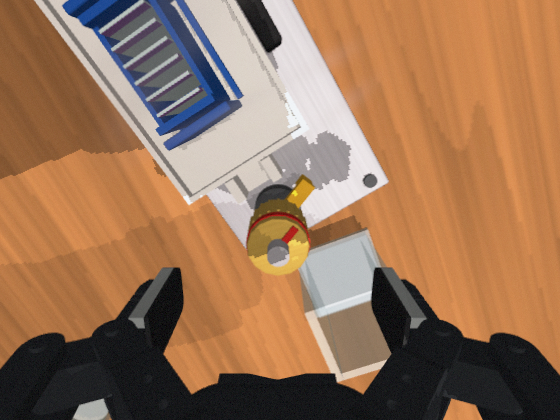

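```bash
python3 - <<'E'
from h import *
o=robot.get_obs();p=np.array([.6587,.0072,.0526])
robot.move_linear(p+[0,0,.013],speed=.03,guard=30);st('lift')
cv2.imwrite('pics/s11.png',robot.camera('scene'))
crop('pics/s11.png',205,215,345,320,5,'pics/s11c.png')
E
```

```text
lift t40.7 pos [0.6591 0.007  0.0642] F [  9.8  -2.  -11.8] op 0.0343 j6 1.78
```

View pics/s11c.png

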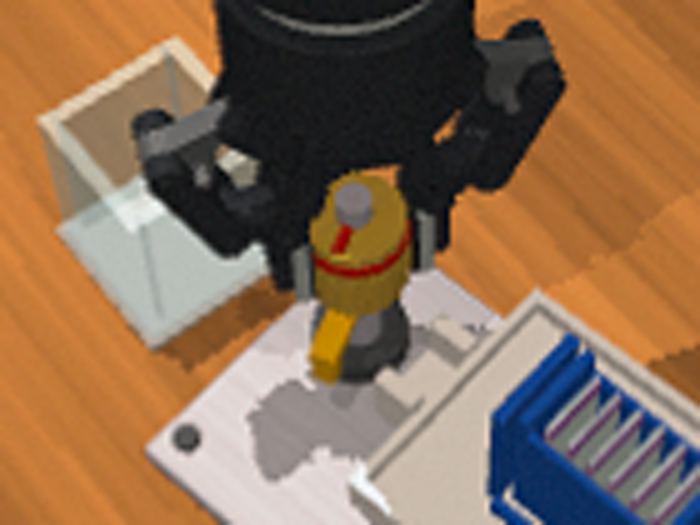

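```bash
python3 - <<'E'
from h import *
p=np.array([.6593,.0070,.0674])
robot.move_linear(p,speed=.02,guard=30);st('lift')
for th in(-.2,0,.2,.4,.6,.8,.84):
    robot.move_linear(p,down(th),speed=.05) if 0 else robot.move_joints(robot.ik(p,down(th)))
    st('%.1f'%th);print(robot.get_obs()['wrist_torque'].round(2))
cv2.imwrite('pics/s12.png',robot.camera('scene'))
crop('pics/s12.png',205,215,345,320,5,'pics/s12c.png')
E
```

```text
lift t41.0 pos [0.6592 0.0069 0.0656] F [  8.6  -1.9 -12.6] op 0.0346 j6 1.78
-0.2 t41.3 pos [0.6591 0.007  0.0655] F [  8.5  -1.8 -12.4] op 0.0346 j6 1.58
[-0.4  -1.88  0.05]
0.0 t41.6 pos [0.6591 0.007  0.0655] F [  7.6  -1.5 -12. ] op 0.0349 j6 1.38
[-0.36 -1.81  0.03]
0.2 t42.0 pos [0.659  0.007  0.0654] F [  8.4  -1.7 -12. ] op 0.0346 j6 1.18
[-0.32 -1.75  0.04]
0.4 t42.3 pos [0.6589 0.007  0.0654] F [  8.   -0.9 -12.3] op 0.0349 j6 0.98
[-0.37 -1.72  0.04]
0.6 t42.6 pos [0.6589 0.007  0.0653] F [  7.5  -2.  -12.4] op 0.0348 j6 0.78
[-0.37 -1.57  0.01]
0.8 t42.9 pos [0.6588 0.0069 0.0653] F [  7.9  -2.  -12. ] op 0.0347 j6 0.58
[-0.38 -1.55  0.03]
0.8 t43.1 pos [0.6584 0.0074 0.0652] F [  5.8  -0.5 -12.6] op 0.0348 j6 0.54
[ 0.21 -1.15 -0.03]
```

View pics/s12c.png

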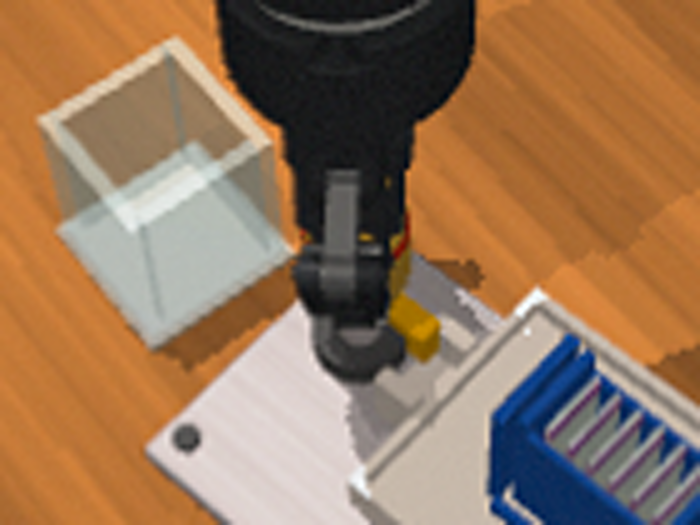

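```bash
python3 - <<'E'
from h import *
p=np.array([.6589,.0070,.0526])
g=robot.move_linear(p,speed=.03,guard=25);st('lower %s'%g)
robot.release();robot.sleep(.2);st('rel')
robot.move_linear([.6589,.0070,.16],speed=.15);st()
robot.move_to([.50,-.02,.25],down(.84));st()
cv2.imwrite('pics/s13.png',robot.camera('scene'));cv2.imwrite('pics/t13.png',robot.camera('top'))
crop('pics/s13.png',205,215,425,415,3,'pics/s13c.png')
crop('pics/t13.png',95,115,295,260,4,'pics/t13c.png')
E
```

```text
lower False t43.8 pos [0.6586 0.0073 0.0528] F [-0.6  1.6 -2.7] op 0.0345 j6 0.54
rel t44.6 pos [0.6589 0.007  0.0526] F [0.5 0.2 0.1] op 0.0852 j6 0.54
 t45.4 pos [0.6584 0.0071 0.1588] F [-0.7  1.  -0.5] op 0.0854 j6 0.54
 t46.2 pos [ 0.5004 -0.02    0.249 ] F [ 0.9 -0.  -0.7] op 0.0851 j6 0.43
```

View pics/s13c.png

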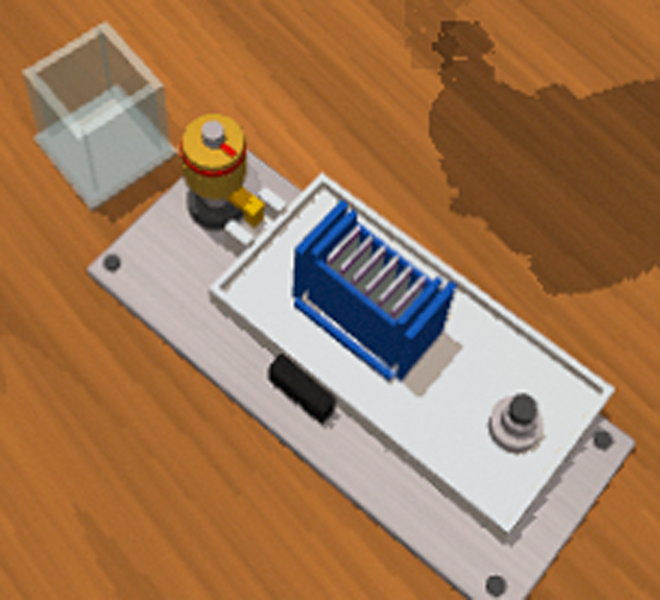

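View pics/t13.png

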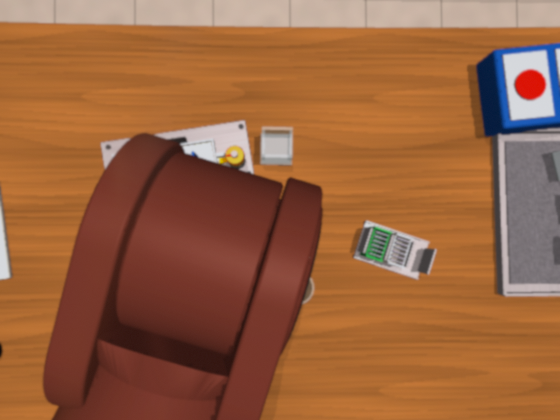

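View pics/t13c.png

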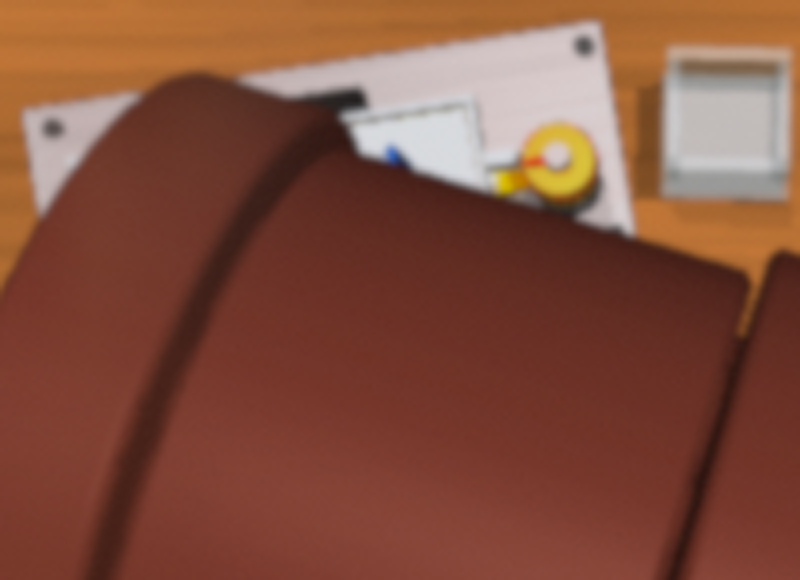

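View pics/s13.png

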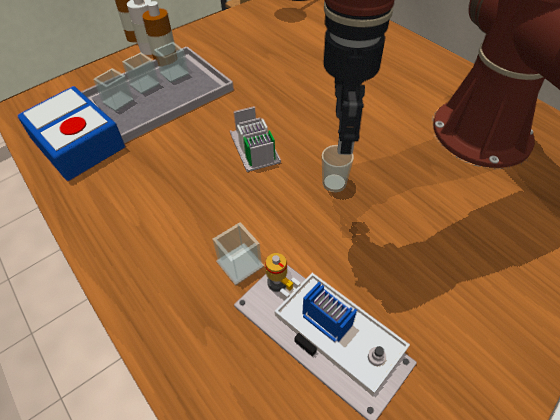

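```bash
python3 - <<'E'
from h import *
a=cv2.imread('pics/scene0.png').astype(int);b=cv2.imread('pics/s13.png').astype(int)
print('collar top diff',np.abs(a-b)[252:266,268:285].mean(),'jar',np.abs(a-b)[225:285,213:262].mean(),'beaker',np.abs(a-b)[165:192,320:350].mean(),'racks',np.abs(a-b)[128:168,240:280].mean())
robot.close_job();st()
E
```

```text
collar top diff 13.791316526610645 jar 9.606689342403628 beaker 8.327572016460906 racks 7.518958333333333
the job is handed in; nothing more can be done
the job is handed in; nothing more can be done
```

The blue rack is in the tray pocket, the tray is home against its stop and the collar is locked. I handed the job in at about 46 s of the 70 s allowed, with the gripper open and clear of everything.

- **Rack:** I gripped it by its ends in the caddy, stood it on the bench, regripped it by its sides and lowered it into the pocket. It seated at 0.0504 m tool height, as expected. Afterwards it stood upright between the cheeks.
- **Tray:** I pushed it by the outer corner about 155 mm out from the pivot, slightly inside the 160 mm mark. It moved with about 1 N until the stop resisted, where the 6 N guard tripped. A fit to the picture put it within about 0.007 rad of home.
- **Collar:** I lifted it about 13 mm, turned it 1.24 rad counter-clockwise until it met resistance at its end, then lowered and released it. The last picture shows the toe between the two lugs, the red mark pointing at the tray, and the collar top at its starting height.
- **Other items:** The white and green racks, the jar and the beaker look to be in the same places as in the first pictures.

**Checks that were less clean:**
- During the lift there was 8–10 N of sideways force on the collar from a small misalignment. It was gone after I lowered it.
- My final before/after picture comparison averaged 7.5–14 grey levels of difference per patch. I took that as image noise, arm shadows and the turned mark. I did not measure the other items again.

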